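Poke a stuck tube insert up out of its block

ROBOT

A 6-joint arm with a two-finger parallel gripper is mounted at the origin on a cart in front of the work surface, level with it; the furniture and walls round the work are solid. World frame = base frame: x ahead of the robot, y to its left, z up, the work surface at z = 0. Lengths are in m, angles in rad, forces in N, time in s.
With the tool pointing down it reaches from about 0.275 to 0.825 m from the base axis. Payload 4.9 kg.
Tool frame: the origin (TCP) lies between the finger pads; the fingertips stand 17 mm ahead of it and the grasp point (between the pads) lies 2 mm behind it; z points along the fingers, y is the line along which they close (so a half turn about z gives the same grasp; the last joint's range is limited). The gripper opens to 85 mm and grips with 20 to 120 N. Pads are 22 mm wide; open, the fingers measure 114 mm over their backs; the gripper's body (76 mm by 85 mm) begins 54 mm behind the grasp point. The pads swing forward as they close: fully open they stand 13 mm farther back than shut.
Start: joints at [1.215, 0.326, -0.193, 1.052, 0, 1.437], TCP at [0.121, 0.537, 0.221] pointing down, gripper open.
Joint ranges: [-2.65, 2.65], [-0.97, 1.79], [-1.3, 1.35], [-1.93, 2.1], [-1.47, 1.37], [-3.14, 3.14]. Speed limits (rad/s): [2.57, 2.57, 3.14, 3.14, 3.14, 3.14].

INTERFACE

Orientations are given as a unit quaternion [x, y, z, w].
In Python, from cell import state, eyes, job gives the robot as it stands. The module is installed in compiled form; this text tells all that it offers.
- The arm moves only by the tool step_arm, never from a script. Its argument "series" is a list of rows, each an object with "dp": the shift along the tool's x, y, z each as a share of 2 cm, from -1 to 1, a list of three; "delta_rot": the turn, a rotation vector about the tool's x, y, z each as a share of 0.1 rad, from -1 to 1, a list of three; "fingers": the opening, from 0 (shut) to 1 (fully open). A call has 1 to 12 rows; each row shifts and turns the commanded pose from where the row before left it, along the tool's axes as they then stand; what a row does not reach is not made up. A row lasts 1/12 s, in which the tool goes at most 41.7 mm and 7.16 degrees, less where a joint would pass 70% of its speed; a pose out of reach is approached as far as the arm can. A call with a number of a shift or a turn outside -1 to 1 is refused whole. A call with a gripper value outside its range is refused whole. The fingers move at their own pace and stop on an object; "newtons" is the grip in N (left out, the last holds). Time passes only in rows, so rows that do not move let the fingers close. It gives the time, the measured TCP pose, the force, the opening and the grip force at its end, in the units of the state.
- state(): the state, without advancing time (a new reading comes with each control period).
- eyes.capture(name): name is "scene" or "side" or "wrist"; returns the picture (400x640x3 uint8, red, green, blue); there is no depth.
- eyes.camera_params(name): a dict with "vfov" (degrees; the focal length in pixels is half the picture's height over the tangent of half this angle, whatever the lens; pixels are square), "cx", "cy" (the principal point, pixels), "origin" and "orientation" of the camera in the world. Camera axes: x right, y up, looking along -z (the intrinsics and any distortion apply to the point x, -y, -z); pixel columns grow to the right and rows downward; lengths in m; the calibration is good to about 2 mm. A picture is of the moment at which its call begins: read the wrist's pose just before it. camera_params takes no time and is no camera call; for the wrist camera it gives the pose at the moment of the call.
- job.sign_off(): hands the job in; it is judged then, once.
The state is a dict: "clock": time; "joint_positions": joint angles; "qd": joint speeds; "joint_torque": joint torques, N m; "tcp_pos": TCP position; "tool_rot": TCP orientation; "contact_force": force on the tool from outside, world axes, zero at the start; "ft_torque": the same for the moment, N m; "finger_gap": finger opening in m; "grip_force": force on a finger pad.
Only numpy, scipy, OpenCV 4.12 (cv2) and the standard library are available. Lean on these libraries where they do the work, as an engineer would, in place of code of your own. Each camera call takes 0.05 s, during which the arm holds its last target. There are 200 camera calls.

TASK

The orange plastic insert sits down in its aluminium block, too deep to get hold of. Set that block flat on the round ejector stand with the post going up through the hole in the block's underside, so that the post pokes the orange insert up and it stands proud of the block; let go and leave it there like that. Leave the block with the blue insert where it is.

Things in the scene. Friction and masses are not known exactly. Their poses are not given: they have to be found in the camera images.
- block_orange_mid (a point): Centre (half-way up) of the loose aluminium block that holds the orange insert. The block is 56 x 56 mm square and 34 mm high (0.17 to 0.35 kg) and stands flat on the table; its x and y axes are square to its sides, z up. A round recess of 42 mm diameter, open at the top, goes down to a floor 8 mm thick; through the middle of that floor and out of the underside goes a round access hole of 30 mm diameter. An empty block of the same shape, not listed, stands near by.
- insert_orange_top (a point): Centre of the top rim of the orange plastic insert, a round cup of 40 mm diameter and 24 mm height (0.04 kg, bottom closed and 10 mm thick) that stands loose in the recess of its block on the ledge round the access hole, its rim 2 mm below the block's top. z up.
- post_tip (a point): Centre of the flat top of the post of the ejector stand, 34 mm above the table. The stand is fixed: a green painted round foot of 100 mm diameter and 12 mm height, and in its middle the bright upright post, 14 mm in diameter, that rises 22 mm above the foot, with a low collar of 20 mm diameter, 2 mm high, at its root. A block that rests on the foot with the post in its access hole has its centre 29 mm above the table, and the post holds the insert 14 mm above its seat.
- block_blue_mid (a point): Centre (half-way up) of the other filled block, of the same make and size, with a blue insert. To be left where it is.
Not all that is in view belongs to the job. Of the things shaped like the part that bears post_tip, the green one is meant.

How it is judged:
At the end, for the whole second after the job is handed in: The orange insert's block rests on the stand's foot (centre 25-33 mm above the table, within 13 mm of the post's axis, tilt under 8 degrees), post through its hole, and the orange insert stands up out of it, rim 7-17 mm above the block's top, tilt under 17 degrees (horizontal distance between block_orange_mid and post_tip below 0.013 m and height (world z) of block_orange_mid between 0.025 and 0.033 m and angle between block_orange_mid's own z axis and vertical below 0.15 rad and z of insert_orange_top in the frame of block_orange_mid between 0.024 and 0.034 m and angle between insert_orange_top's own z axis and vertical below 0.3 rad); the robot touches nothing.
It fails at once if the block with the blue insert is moved more than 30 mm (distance of block_blue_mid from where it was at the start of the episode above 0.03 m).
It also fails if it takes over 40 s, if anything falls off the work surface, if the arm or the gripper's body presses on something with over 40 N, if the wrist force passes 120 N, or if a joint passes its speed limit or range.

## Working session

There is one attempt and no reset: what is moved stays moved. The work goes in short steps, Python scripts to look and compute and a tool call to move; the robot and the scene stay as the last step left them, time stands still between calls to the robot, and variables do not carry over. Pictures are saved under pics/ and viewed, at most 10 in all, crops included, and the job is handed in when it is done.

Besides the shell and the picture viewer there is one more tool, called after "Emit:" in YAML: its name, and indented under it one key for each argument. step_arm: Moves the arm, as the interface text tells. Shift numbers are shares of 2 cm and turn numbers shares of 0.1 rad, none past 1 either way. Its arguments: {"type":"object","properties":{"series":{"type":"array"},"newtons":{"type":"number"}},"required":["series"]}

```bash
mkdir -p pics; cat > h.py <<'E'
import numpy as np, cv2
from cell import state, eyes, job
from scipy.spatial.transform import Rotation as R
def snap(n,f):
    p=eyes.camera_params(n); im=eyes.capture(n); cv2.imwrite('pics/'+f,im[:,:,::-1]); return p,im
def ray(p,u,v):
    f=200/np.tan(np.radians(p['vfov'])/2)
    d=np.array([(u-p['cx'])/f,-(v-p['cy'])/f,-1.])
    return np.array(p['origin']),R.from_quat(p['orientation']).apply(d)
def onz(p,u,v,z):
    o,d=ray(p,u,v); return o+d*(z-o[2])/d[2]
E
python3 - <<'E'
from h import *
for n in ['scene','side']:
    p,im=snap(n,n+'0.png'); print(n,p)
a=cv2.imread('pics/scene0.png');b=cv2.imread('pics/side0.png')
print(state()['tcp_pos'],state()['tool_rot'],state()['finger_gap'],state()['clock'])
E
```

```text
scene {'vfov': 48.66723669241885, 'cx': 317.0936835969774, 'cy': 205.61790650490326, 'origin': array([ 0.05316046, -0.6497818 ,  0.76544653]), 'orientation': array([ 0.37895377, -0.13692156, -0.29292868,  0.86708668])}
side {'vfov': 54.740167737832266, 'cx': 315.12009464953843, 'cy': 203.15643256343986, 'origin': array([0.24951117, 0.55321568, 0.59766211]), 'orientation': array([-0.09914355,  0.40872919,  0.88380888, -0.20492162])}
[0.12080764 0.53600955 0.21998738] [ 1.10688663e-01  9.93854824e-01 -7.60813760e-04 -1.73918266e-04] 0.08559437214729095 0.1
```

View pics/scene0.png

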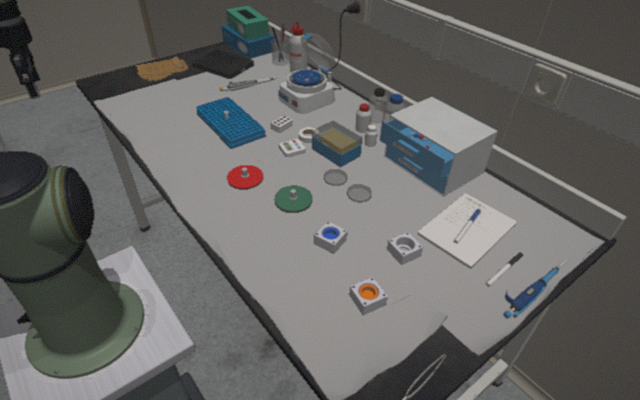

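View pics/side0.png

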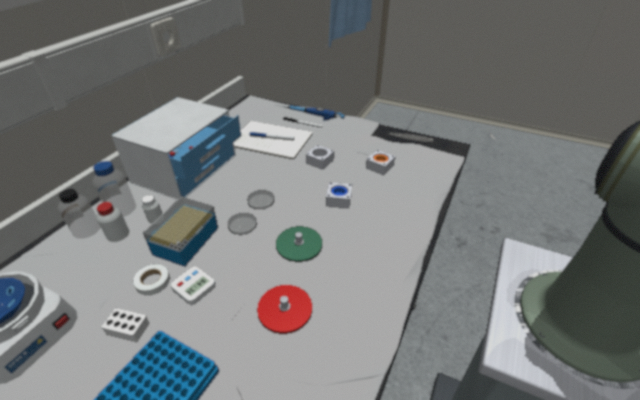

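Scene view: the orange-insert block is at (369,293), the blue one at (330,235), and the empty one at (405,247). The green stand is at (293,198) and the red decoy stand at (245,176). In the side view they are orange (380,158), blue (340,191), green (299,243) and red (285,308). Next I'll measure them and take a confirming crop.

```bash
python3 - <<'E'
from h import *
rng={'orange':((5,130,90),(20,255,255)),'green':((55,70,30),(85,255,200)),'blue':((105,130,60),(125,255,255)),'red':((0,180,100),(4,255,255))}
roi={'scene':dict(orange=(369,293),green=(293,198),blue=(330,235)),'side':dict(orange=(380,158),green=(299,243),blue=(340,191))}
z=dict(orange=.026,green=.012,blue=.026)
for n in ['scene','side']:
    im=cv2.imread(f'pics/{n}0.png'); hsv=cv2.cvtColor(im,cv2.COLOR_BGR2HSV); p=eyes.camera_params(n)
    for c,(u,v) in roi[n].items():
        m=cv2.inRange(hsv,*[np.array(x) for x in rng[c]]); k=np.zeros_like(m); k[v-35:v+35,u-35:u+35]=1
        ys,xs=np.nonzero(m*k); cx,cy=(xs.min()+xs.max())/2,(ys.min()+ys.max())/2
        print(n,c,len(xs),cx,cy,onz(p,cx,cy,z[c]).round(4))
a=cv2.imread('pics/scene0.png')[170:330,270:440]; cv2.imwrite('pics/crop.png',cv2.resize(a,None,fx=3.5,fy=3.5,interpolation=2))
E
```

```text
scene orange 223 368.0 291.0 [ 0.4814 -0.2854  0.026 ]
scene green 638 293.0 198.5 [0.5328 0.0523 0.012 ]
scene blue 120 330.5 233.0 [ 0.5236 -0.1111  0.026 ]
side orange 62 380.5 157.5 [ 0.4796 -0.2936  0.026 ]
side green 1072 298.5 243.5 [0.5336 0.0673 0.012 ]
side blue 96 339.0 190.5 [ 0.5222 -0.1165  0.026 ]
```

View pics/crop.png

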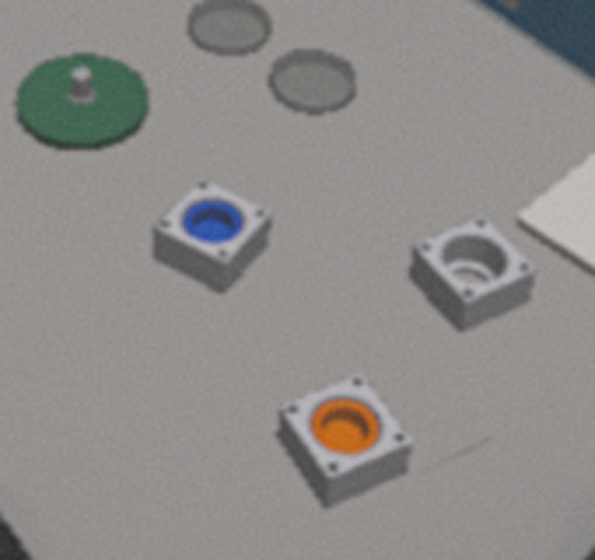

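```bash
python3 - <<'E'
from h import *
p=eyes.camera_params('scene')
c=[onz(p,270+u/3.5,170+v/3.5,.034)[:2] for u,v in [(278,427),(357,375),(410,440),(325,480)]]
print(np.round(c,3),np.mean(c,0))
for i in range(4):
    d=c[(i+1)%4]-c[i]; print(np.hypot(*d),np.degrees(np.arctan2(d[1],d[0])))
E
```

```text
[[ 0.445 -0.268]
 [ 0.507 -0.268]
 [ 0.5   -0.321]
 [ 0.442 -0.312]] [ 0.47360059 -0.29242829]
0.06241596569438385 0.238730382365262
0.0534944345326913 -98.40311506743213
0.05803157594094479 170.8227162522502
0.043487958739782485 86.45254174810262
```

Emit:
step_arm:
  series:
    - {"dp":[-0.73,-1,0],"delta_rot":[0,0,0],"fingers":1}
    - {"dp":[-0.73,-1,0],"delta_rot":[0,0,0],"fingers":1}
    - {"dp":[-0.73,-1,0],"delta_rot":[0,0,0],"fingers":1}
    - {"dp":[-0.73,-1,0],"delta_rot":[0,0,0],"fingers":1}
    - {"dp":[-0.73,-1,0],"delta_rot":[0,0,0],"fingers":1}
    - {"dp":[-0.73,-1,0],"delta_rot":[0,0,0],"fingers":1}
    - {"dp":[-0.73,-1,0],"delta_rot":[0,0,0],"fingers":1}
    - {"dp":[-0.73,-1,0],"delta_rot":[0,0,0],"fingers":1}
    - {"dp":[-0.73,-1,0],"delta_rot":[0,0,0],"fingers":1}
    - {"dp":[-0.73,-1,0],"delta_rot":[0,0,0],"fingers":1}
    - {"dp":[-0.73,-1,0],"delta_rot":[0,0,0],"fingers":1}
    - {"dp":[-0.73,-1,0],"delta_rot":[0,0,0],"fingers":1}

```text
clock: 1.1
tcp_pos: [0.2391, 0.2626, 0.2205]
tool_rot: [0.11, 0.994, -0.0, -0.0]
contact_force: [0.4, -0.3, 0.6]
finger_gap: 0.0852
grip_force: 0.0
```

Emit:
step_arm:
  series:
    - {"dp":[-0.74,-1,0],"delta_rot":[0,0,0],"fingers":1}
    - {"dp":[-0.74,-1,0],"delta_rot":[0,0,0],"fingers":1}
    - {"dp":[-0.74,-1,0],"delta_rot":[0,0,0],"fingers":1}
    - {"dp":[-0.74,-1,0],"delta_rot":[0,0,0],"fingers":1}
    - {"dp":[-0.74,-1,0],"delta_rot":[0,0,0],"fingers":1}
    - {"dp":[-0.74,-1,0],"delta_rot":[0,0,0],"fingers":1}
    - {"dp":[-0.74,-1,0],"delta_rot":[0,0,0],"fingers":1}
    - {"dp":[-0.74,-1,0],"delta_rot":[0,0,0],"fingers":1}
    - {"dp":[-0.74,-1,0],"delta_rot":[0,0,0],"fingers":1}
    - {"dp":[-0.74,-1,0],"delta_rot":[0,0,0],"fingers":1}
    - {"dp":[-0.74,-1,0],"delta_rot":[0,0,0],"fingers":1}
    - {"dp":[-0.74,-1,0],"delta_rot":[0,0,0],"fingers":1}

```text
clock: 2.1
tcp_pos: [0.3595, -0.0105, 0.2205]
tool_rot: [0.111, 0.994, 0.0, -0.0]
contact_force: [-0.2, -0.1, 0.2]
finger_gap: 0.0852
grip_force: 0.0
```

Emit:
step_arm:
  series:
    - {"dp":[-0.74,-1,0],"delta_rot":[0,0,0],"fingers":1}
    - {"dp":[-0.74,-1,0],"delta_rot":[0,0,0],"fingers":1}
    - {"dp":[-0.74,-1,0],"delta_rot":[0,0,0],"fingers":1}
    - {"dp":[-0.74,-1,0],"delta_rot":[0,0,0],"fingers":1}
    - {"dp":[-0.74,-1,0],"delta_rot":[0,0,0],"fingers":1}
    - {"dp":[-0.74,-1,0],"delta_rot":[0,0,0],"fingers":1}
    - {"dp":[-0.74,-1,0],"delta_rot":[0,0,0],"fingers":1}
    - {"dp":[-0.74,-1,0],"delta_rot":[0,0,0],"fingers":1}
    - {"dp":[-0.74,-1,0],"delta_rot":[0,0,0],"fingers":1}
    - {"dp":[-0.74,-1,0],"delta_rot":[0,0,0],"fingers":1}
    - {"dp":[-0.74,-1,0],"delta_rot":[0,0,0],"fingers":1}
    - {"dp":[0,0,0],"delta_rot":[0,0,0],"fingers":1}
    - {"dp":[0,0,0],"delta_rot":[0,0,0],"fingers":1}

```text
invalid input at $.series: expected 1 to 12 rows
```

```bash
python3 - <<'E'
from h import *
p,im=snap('wrist','w1.png'); s=state(); print(p,s['tcp_pos'],s['tool_rot'],s['joint_positions'])
E
```

```text
{'vfov': 60.31065326086583, 'cx': 318.22558786601655, 'cy': 199.5548825778026, 'origin': array([0.28901063, 0.0054776 , 0.37376832]), 'orientation': array([-0.11155456, -0.08894055,  0.61778059,  0.77329962])} [ 0.36212683 -0.01380121  0.22081241] [ 0.11236708  0.99366494 -0.00151564  0.00115178] [-0.24021002 -0.030728   -0.6207855   0.97806822 -0.00271348 -0.01500345]
```

View pics/w1.png

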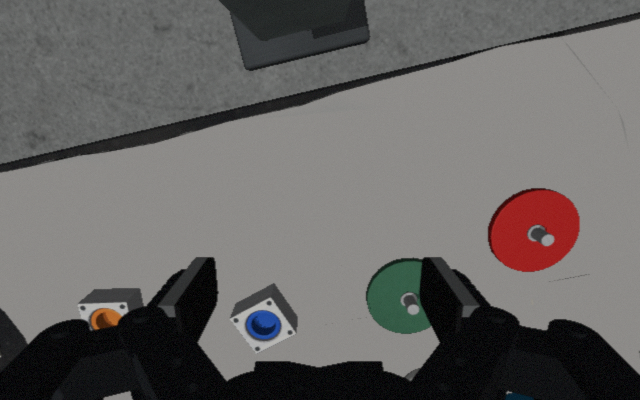

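The wrist view shows orange at (105,318), blue at (264,325), the green post tip at (413,310) and red at (545,239). I'll move on to above the orange block.

Emit:
step_arm:
  series:
    - {"dp":[-0.74,-1,0],"delta_rot":[0,0,0],"fingers":1}
    - {"dp":[-0.74,-1,0],"delta_rot":[0,0,0],"fingers":1}
    - {"dp":[-0.74,-1,0],"delta_rot":[0,0,0],"fingers":1}
    - {"dp":[-0.74,-1,0],"delta_rot":[0,0,0],"fingers":1}
    - {"dp":[-0.74,-1,0],"delta_rot":[0,0,0],"fingers":1}
    - {"dp":[-0.74,-1,0],"delta_rot":[0,0,0],"fingers":1}
    - {"dp":[-0.74,-1,0],"delta_rot":[0,0,0],"fingers":1}
    - {"dp":[-0.74,-1,0],"delta_rot":[0,0,0],"fingers":1}
    - {"dp":[-0.74,-1,0],"delta_rot":[0,0,0],"fingers":1}
    - {"dp":[-0.74,-1,0],"delta_rot":[0,0,0],"fingers":1}
    - {"dp":[-0.74,-1,0],"delta_rot":[0,0,0],"fingers":1}
    - {"dp":[0,0,0],"delta_rot":[0,0,0],"fingers":1}

```text
clock: 3.15
tcp_pos: [0.4715, -0.2634, 0.2201]
tool_rot: [0.112, 0.994, -0.001, 0.001]
contact_force: [-0.5, -0.1, -0.1]
finger_gap: 0.0852
grip_force: 0.0
```

```bash
python3 - <<'E'
from h import *
p,im=snap('wrist','w2.png'); s=state(); print(p,s['tcp_pos'],s['tool_rot'])
E
```

```text
{'vfov': 60.31065326086583, 'cx': 318.22558786601655, 'cy': 199.5548825778026, 'origin': array([ 0.40081564, -0.24694438,  0.37322977]), 'orientation': array([-0.11285611, -0.08864354,  0.61683977,  0.77389568])} [ 0.47038827 -0.26126606  0.21993024] [ 1.11711241e-01  9.93740686e-01  7.13105904e-05 -2.06145979e-04]
```

View pics/w2.png

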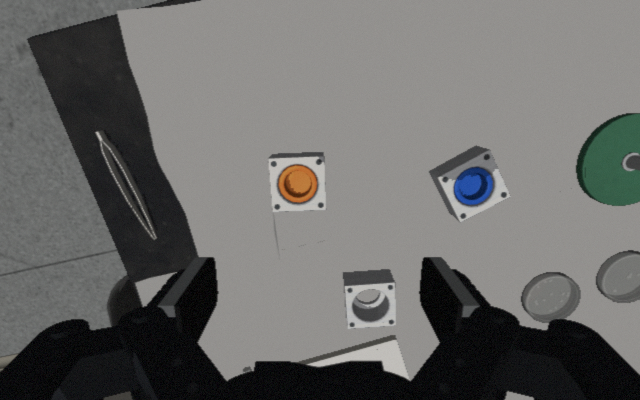

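Orange block's top face: corners ≈(268,158), (324,153), (326,209), (273,212), rim centre ≈(298,184). The blue one (474,187) and the empty one (370,300) are clear of it.

```bash
python3 - <<'E'
from h import *
p=eyes.camera_params('wrist'); s=state(); T=R.from_quat(s['tool_rot'])
im=cv2.imread('pics/w2.png'); hsv=cv2.cvtColor(im,cv2.COLOR_BGR2HSV)
m=cv2.inRange(hsv,(5,110,60),(22,255,255)); ys,xs=np.nonzero(m); u,v=(xs.min()+xs.max())/2,(ys.min()+ys.max())/2
print(u,v,np.ptp(xs),np.ptp(ys)); o=onz(p,u,v,.032); print('ins',o)
g=im[100:230,240:350]; th=cv2.inRange(g,(160,160,160),(255,255,255)); 
cs=max(cv2.findContours(th,cv2.RETR_EXTERNAL,2)[0],key=cv2.contourArea); r=cv2.minAreaRect(cs); print(r)
b=cv2.boxPoints(r)+[240,100]; W=np.array([onz(p,*q,.034) for q in b]); print(W.mean(0))
for i in range(4):
    d=W[(i+1)%4]-W[i]; print(np.hypot(*d[:2]),np.degrees(np.arctan2(d[1],d[0])))
print('tooly',T.apply([0,1,0]),'delta tool', T.inv().apply(W.mean(0)-s['tcp_pos']),T.inv().apply(o-s['tcp_pos']))
E
```

```text
297.0 183.5 38 37
ins [ 0.47632712 -0.28488571  0.032     ]
((57.1102180480957, 83.7555923461914), (52.917686462402344, 55.235836029052734), 87.70938873291016)
[ 0.47676001 -0.2847579   0.034     ]
0.05479477575554779 79.44646638035559
0.05508756021817913 -10.325704806994123
0.05729661513571982 -100.4459507615848
0.05524189159761636 167.0782310647491
tooly [2.22024040e-01 9.75041187e-01 9.56708237e-05] delta tool [-0.0115076  -0.02150861  0.18592331] [-0.01111474 -0.02172953  0.18792345]
```

Emit:
step_arm:
  series:
    - {"dp":[-0.094,-0.18,1],"delta_rot":[0,0,-0.35],"fingers":1}
    - {"dp":[-0.094,-0.18,1],"delta_rot":[0,0,0],"fingers":1}
    - {"dp":[-0.094,-0.18,1],"delta_rot":[0,0,0],"fingers":1}
    - {"dp":[-0.094,-0.18,1],"delta_rot":[0,0,0],"fingers":1}
    - {"dp":[-0.094,-0.18,1],"delta_rot":[0,0,0],"fingers":1}
    - {"dp":[-0.094,-0.18,1],"delta_rot":[0,0,0],"fingers":1}
    - {"dp":[0,0,0.9],"delta_rot":[0,0,0],"fingers":1}
    - {"dp":[0,0,0.9],"delta_rot":[0,0,0],"fingers":1}
    - {"dp":[0,0,0.8],"delta_rot":[0,0,0],"fingers":1}
    - {"dp":[0,0,0.5],"delta_rot":[0,0,0],"fingers":1}
    - {"dp":[0,0,0],"delta_rot":[0,0,0],"fingers":1}
    - {"dp":[0,0,0],"delta_rot":[0,0,0],"fingers":1}

```text
clock: 4.2
tcp_pos: [0.4765, -0.2823, 0.0386]
tool_rot: [0.093, 0.996, 0.0, -0.001]
contact_force: [0.3, 0.2, 1.2]
finger_gap: 0.0856
grip_force: 0.0
```

```bash
python3 - <<'E'
from h import *
p,im=snap('wrist','w3.png'); s=state(); print(p['origin'],p['orientation'],s['tcp_pos'],s['tool_rot'],s['contact_force'])
E
```

```text
[ 0.40552793 -0.26890009  0.19188798] [-0.10942583 -0.09087976  0.63155847  0.76216846] [ 0.47714378 -0.28288347  0.03929981] [ 9.30701184e-02  9.95659539e-01 -7.83235377e-05  1.70770631e-04] [-0.44573203 -0.05692081  0.43307691]
```

View pics/w3.png

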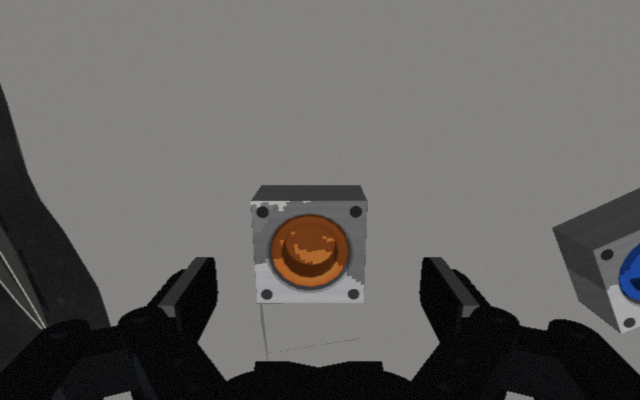

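The block top face spans (252,201) to (366,303), with the rim centre at (311,251), and it sits between the fingers.

```bash
python3 - <<'E'
from h import *
p=eyes.camera_params('wrist'); s=state(); T=R.from_quat(s['tool_rot'])
for q,z in [((311,251),.032),((309.5,252),.034),((252,201),.034),((366,201),.034),((363,303),.034),((257,303),.034)]:
    w=onz(p,*q,z); print(w, T.inv().apply(w-s['tcp_pos']))
E
```

```text
[ 0.47861243 -0.28690551  0.032     ] [-0.00218603 -0.00367927  0.00730104]
[ 0.47810535 -0.28753263  0.034     ] [-0.00180467 -0.00438975  0.00530099]
[ 0.44671387 -0.30952921  0.034     ] [ 0.02496631 -0.03182312  0.00529491]
[ 0.45688906 -0.25568885  0.034     ] [0.02494575 0.02297029 0.00528811]
[ 0.51211167 -0.2655      0.034     ] [-0.0311385   0.02356365  0.00530793]
[ 0.50175245 -0.32036716  0.034     ] [-0.0311274  -0.03227289  0.00531485]
```

Emit:
step_arm:
  series:
    - {"dp":[-0.12,-0.2,0.4],"delta_rot":[0,0,0],"fingers":1}
    - {"dp":[0,0,0.38],"delta_rot":[0,0,0],"fingers":1}
    - {"dp":[0,0,0],"delta_rot":[0,0,0],"fingers":1}
    - {"dp":[0,0,0],"delta_rot":[0,0,0],"fingers":0.5}
    - {"dp":[0,0,0],"delta_rot":[0,0,0],"fingers":0.4}
    - {"dp":[0,0,0],"delta_rot":[0,0,0],"fingers":0.3}
    - {"dp":[0,0,0],"delta_rot":[0,0,0],"fingers":0.2}
    - {"dp":[0,0,0],"delta_rot":[0,0,0],"fingers":0.2}
    - {"dp":[0,0,0],"delta_rot":[0,0,0],"fingers":0.2}
  newtons: 60

```text
clock: 5.0
tcp_pos: [0.4786, -0.2875, 0.0233]
tool_rot: [0.093, 0.996, -0.0, 0.0]
contact_force: [-0.9, -0.1, -0.2]
finger_gap: 0.0176
grip_force: 0.0
```

```bash
python3 - <<'E'
from h import *
p,im=snap('wrist','w4.png'); p2,a=snap('scene','s4.png'); s=state(); print(s['finger_gap'],s['grip_force'],s['contact_force'],s['tcp_pos'])
b=cv2.resize(a[200:360,270:470],(800,640))[:,:,::-1]
cv2.imwrite('pics/c4.png',np.hstack([cv2.resize(im[:,:,::-1],(400,250)),cv2.resize(b,(400,320))[:250]]))
E
```

```text
0.017173426058055153 0.0 [-0.21413486  0.55052793 -0.19537352] [ 0.47855794 -0.28749668  0.02318161]
```

View pics/c4.png

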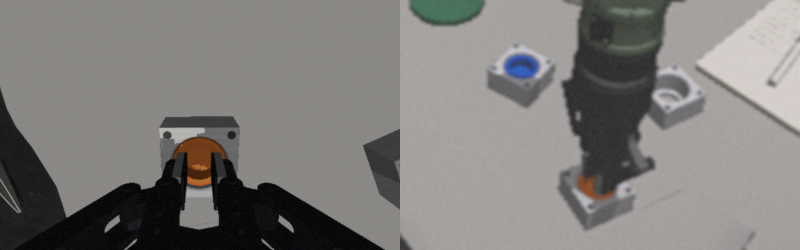

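The fingers have shut to 17 mm with no grip force, and they appear to overlie the cup at about (200,165) in the left half. So the tips are not where I assumed. I'll check where the fingertips project.

```bash
python3 - <<'E'
from h import *
p=eyes.camera_params('wrist'); s=state(); T=R.from_quat(s['tool_rot'])
def proj(w):
    f=200/np.tan(np.radians(p['vfov'])/2); c=R.from_quat(p['orientation']).inv().apply(np.array(w)-p['origin']); return (np.array([p['cx']-f*c[0]/c[2],p['cy']+f*c[1]/c[2]])).round(0),(-c[2]).round(3)
for t in [(0,0,0),(0,0,17e-3),(11e-3,-.0427,.004),(-11e-3,-.0427,.004),(11e-3,-.009,.017),(-11e-3,-.009,.017)]: print(t,proj(s['tcp_pos']+T.apply(t)))
print('cam in tool',T.inv().apply(p['origin']-s['tcp_pos']),'axis',T.inv().apply(R.from_quat(p['orientation']).apply([0,0,-1])))
p0=p
# scene cam: project tip and block top
p=eyes.camera_params('scene')
for w in [s['tcp_pos'],s['tcp_pos']+T.apply([0,0,.017]),[.4787,-.287,.034]]: print(proj(w))
a=cv2.imread('pics/s4.png')[230:350,310:430]; w=cv2.imread('pics/w4.png')[170:350,230:410]
cv2.imwrite('pics/c5.png',np.hstack([cv2.resize(a,(400,400),interpolation=2),cv2.resize(w,(400,400),interpolation=2)]))
E
```

```text
(0, 0, 0) (array([318., 253.]), np.float64(0.167))
(0, 0, 0.017) (array([318., 239.]), np.float64(0.184))
(0.011, -0.0427, 0.004) (array([231., 229.]), np.float64(0.168))
(-0.011, -0.0427, 0.004) (array([234., 270.]), np.float64(0.174))
(0.011, -0.009, 0.017) (array([301., 220.]), np.float64(0.181))
(-0.011, -0.009, 0.017) (array([302., 258.]), np.float64(0.187))
cam in tool [ 7.23811879e-02  9.94846034e-05 -1.53229404e-01] axis [-2.82747481e-01 -5.20774568e-04  9.59194240e-01]
(array([368., 293.]), np.float64(0.906))
(array([367., 298.]), np.float64(0.917))
(array([368., 290.]), np.float64(0.899))
```

View pics/c5.png

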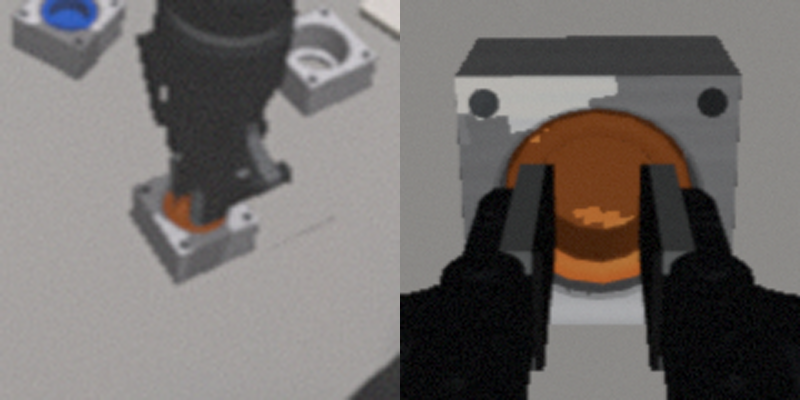

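The pad edge corners at about (300,244) and (339,244) put the real tips 13 mm behind the TCP when shut and 23 mm behind when open. That's about 30 mm shorter than stated, so they closed just above the block at z≈0.036. I'll open, go about 27 mm lower and regrip.

Emit:
step_arm:
  series:
    - {"dp":[0,0,0],"delta_rot":[0,0,0],"fingers":1}
    - {"dp":[0,0,0],"delta_rot":[0,0,0],"fingers":1}
    - {"dp":[0,0,0],"delta_rot":[0,0,0],"fingers":1}
    - {"dp":[0,0,0],"delta_rot":[0,0,0],"fingers":1}
    - {"dp":[0,0,0],"delta_rot":[0,0,0],"fingers":1}
    - {"dp":[0,0,0],"delta_rot":[0,0,0],"fingers":1}
    - {"dp":[0,0,0],"delta_rot":[0,0,0],"fingers":1}

```text
clock: 5.68
tcp_pos: [0.4785, -0.2874, 0.0231]
tool_rot: [0.093, 0.996, 0.0, -0.0]
contact_force: [0.7, 0.4, -0.3]
finger_gap: 0.0852
grip_force: 0.0
```

Emit:
step_arm:
  series:
    - {"dp":[0,0,0.35],"delta_rot":[0,0,0],"fingers":1}
    - {"dp":[0,0,0.35],"delta_rot":[0,0,0],"fingers":1}
    - {"dp":[0,0,0.35],"delta_rot":[0,0,0],"fingers":1}
    - {"dp":[0,0,0.3],"delta_rot":[0,0,0],"fingers":1}
    - {"dp":[0,0,0],"delta_rot":[0,0,0],"fingers":1}
    - {"dp":[0,0,0],"delta_rot":[0,0,0],"fingers":0.6}
    - {"dp":[0,0,0],"delta_rot":[0,0,0],"fingers":0.5}
    - {"dp":[0,0,0],"delta_rot":[0,0,0],"fingers":0.5}
    - {"dp":[0,0,0],"delta_rot":[0,0,0],"fingers":0.5}
    - {"dp":[0,0,0],"delta_rot":[0,0,0],"fingers":0.5}
  newtons: 60

```text
clock: 6.52
tcp_pos: [0.4789, -0.2877, -0.0034]
tool_rot: [0.093, 0.996, -0.0, 0.0]
contact_force: [0.6, 0.0, 2.1]
finger_gap: 0.0546
grip_force: 64.6
```

Emit:
step_arm:
  series:
    - {"dp":[0,0,-0.5],"delta_rot":[0,0,0],"fingers":0.5}
    - {"dp":[0,0,-0.9],"delta_rot":[0,0,0],"fingers":0.5}
    - {"dp":[0,0,-0.9],"delta_rot":[0,0,0],"fingers":0.5}
    - {"dp":[0,0,-0.9],"delta_rot":[0,0,0],"fingers":0.5}
    - {"dp":[0,0,-0.9],"delta_rot":[0,0,0],"fingers":0.5}
    - {"dp":[0,0,-0.5],"delta_rot":[0,0,0],"fingers":0.5}
    - {"dp":[0,0,0],"delta_rot":[0,0,0],"fingers":0.5}

```text
clock: 7.1
tcp_pos: [0.4798, -0.2885, 0.0907]
tool_rot: [0.093, 0.996, -0.001, 0.002]
contact_force: [-0.3, -0.6, -3.5]
finger_gap: 0.0552
grip_force: 64.3
```

```bash
python3 - <<'E'
from h import *
p=eyes.camera_params('wrist'); s=state(); print(s['tcp_pos'],s['finger_gap'],s['contact_force'])
T=R.from_quat(s['tool_rot'])
p1=dict(p,origin=np.array([0.28901063,0.0054776,0.37376832]),orientation=[-0.11155456,-0.08894055,0.61778059,0.77329962])
p2=dict(p,origin=np.array([0.40081564,-0.24694438,0.37322977]),orientation=[-0.11285611,-0.08864354,0.61683977,0.77389568])
print(onz(p1,413,310,.034),onz(p2,633,161,.034))
for n in ['scene','side']:
    im=cv2.imread(f'pics/{n}0.png'); q=eyes.camera_params(n)
    u,v={'scene':(292.5,188),'side':(299,236)}[n]; print(n,onz(q,u,v,.034))
d=T.inv().apply(np.array([.533,.06,0])-s['tcp_pos']); print('tool delta',d)
E
```

```text
[ 0.47982133 -0.28852441  0.09066551] 0.05521679223770112 [-0.3234446  -0.61707884 -3.50222452]
[0.53789123 0.05941559 0.034     ] [0.52930742 0.04354565 0.034     ]
scene [0.54123907 0.06555657 0.034     ]
side [0.53203458 0.06639407 0.034     ]
tool delta [0.01279318 0.35252293 0.08989653]
```

Emit:
step_arm:
  series:
    - {"dp":[-0.13,0.5,0],"delta_rot":[0,0,0],"fingers":0.5}
    - {"dp":[-0.13,0.9,0],"delta_rot":[0,0,0],"fingers":0.5}
    - {"dp":[-0.13,1,0],"delta_rot":[0,0,0],"fingers":0.5}
    - {"dp":[-0.13,1,0],"delta_rot":[0,0,0],"fingers":0.5}
    - {"dp":[-0.13,1,0],"delta_rot":[0,0,0],"fingers":0.5}
    - {"dp":[-0.13,1,0],"delta_rot":[0,0,0],"fingers":0.5}
    - {"dp":[-0.13,1,0],"delta_rot":[0,0,0],"fingers":0.5}
    - {"dp":[-0.13,1,0],"delta_rot":[0,0,0],"fingers":0.5}
    - {"dp":[-0.13,1,0],"delta_rot":[0,0,0],"fingers":0.5}
    - {"dp":[-0.13,1,0],"delta_rot":[0,0,0],"fingers":0.5}

```text
clock: 7.93
tcp_pos: [0.538, -0.1054, 0.0864]
tool_rot: [0.093, 0.996, 0.001, -0.001]
contact_force: [0.7, -0.3, -3.3]
finger_gap: 0.0549
grip_force: 64.2
```

Emit:
step_arm:
  series:
    - {"dp":[-0.13,1,0],"delta_rot":[0,0,0],"fingers":0.5}
    - {"dp":[-0.13,1,0],"delta_rot":[0,0,0],"fingers":0.5}
    - {"dp":[-0.13,1,0],"delta_rot":[0,0,0],"fingers":0.5}
    - {"dp":[-0.13,1,0],"delta_rot":[0,0,0],"fingers":0.5}
    - {"dp":[-0.13,1,0],"delta_rot":[0,0,0],"fingers":0.5}
    - {"dp":[-0.13,1,0],"delta_rot":[0,0,0],"fingers":0.5}
    - {"dp":[-0.13,1,0],"delta_rot":[0,0,0],"fingers":0.5}
    - {"dp":[-0.13,1,0],"delta_rot":[0,0,0],"fingers":0.5}
    - {"dp":[-0.13,0.6,0],"delta_rot":[0,0,0],"fingers":0.5}
    - {"dp":[0,0,0],"delta_rot":[0,0,0],"fingers":0.5}
    - {"dp":[0,0,0],"delta_rot":[0,0,0],"fingers":0.5}

```text
clock: 8.85
tcp_pos: [0.5931, 0.0577, 0.0869]
tool_rot: [0.093, 0.996, -0.0, -0.001]
contact_force: [-0.9, 0.1, -2.9]
finger_gap: 0.0548
grip_force: 64.2
```

```bash
python3 - <<'E'
from h import *
s=state(); p,im=snap('wrist','w6.png'); np.savez('w6.npz',o=p['origin'],q=p['orientation'],t=s['tcp_pos'],r=s['tool_rot']); print(s['tcp_pos'],s['finger_gap'])
E
```

```text
[0.59306454 0.05771234 0.0869404 ] 0.05481976915488462
```

View pics/w6.png

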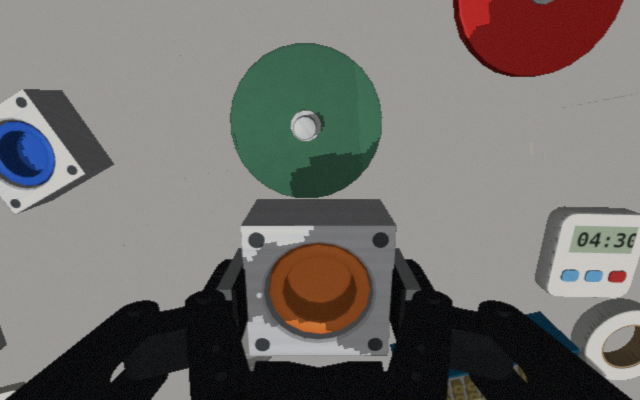

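The green foot is centred at (306,120) with its post tip at about (304,127). The held block's rim is centred at (319.5,289), with the top-face corners at (243,227), (395,226), (388,354) and (249,354).

```bash
python3 - <<'E'
from h import *
d=np.load('w6.npz'); p=eyes.camera_params('wrist'); p.update(origin=d['o'],orientation=d['q']); t=d['t']; T=R.from_quat(d['r'])
im=cv2.imread('pics/w6.png'); hsv=cv2.cvtColor(im,cv2.COLOR_BGR2HSV)
def el(lo,hi,x0,x1,y0,y1):
    m=cv2.inRange(hsv,lo,hi)[y0:y1,x0:x1]; c=max(cv2.findContours(m,cv2.RETR_EXTERNAL,1)[0],key=cv2.contourArea); e=cv2.fitEllipse(cv2.convexHull(c)); return e[0][0]+x0,e[0][1]+y0,e[1]
g=el((60,80,20),(90,255,255),215,400,30,205); print(g); foot=onz(p,g[0],g[1],.012)
print('foot',foot); tip=onz(p,304,127,.034); print('tip',tip)
o=el((3,120,40),(22,255,255),255,385,235,345); print(o); rim=onz(p,o[0],o[1],t[2]+.0354); print('rim',rim)
c=[onz(p,*q,t[2]+.0374) for q in [(243,227),(395,226),(388,354),(249,354)]]; print('blk',np.mean(c,0), [np.hypot(*(c[i]-c[i-1])[:2]) for i in range(4)])
print('move tool', T.inv().apply((foot+tip)/2-rim), T.inv().apply((foot+tip)/2-np.mean(c,0)))
E
```

```text
(305.41983795166016, 120.20108032226562, (150.3446502685547, 153.73077392578125))
foot [0.53374581 0.06031512 0.012     ]
tip [0.53631332 0.0597825  0.034     ]
(318.8674659729004, 287.59071350097656, (90.34132385253906, 101.50199127197266))
rim [0.59100022 0.05837671 0.1223404 ]
blk [0.59252793 0.05802314 0.1243404 ] [np.float64(0.05476771151301151), np.float64(0.05460034775518178), np.float64(0.055111334235175086), np.float64(0.056160400647412706)]
move tool [ 0.05512963 -0.00858876  0.09945342] [ 0.05669251 -0.00852115  0.10145635]
```

Emit:
step_arm:
  series:
    - {"dp":[0.5,-0.1,0],"delta_rot":[0,0,0],"fingers":0.5}
    - {"dp":[0.9,-0.13,0],"delta_rot":[0,0,0],"fingers":0.5}
    - {"dp":[0.9,-0.13,0],"delta_rot":[0,0,0],"fingers":0.5}
    - {"dp":[0.5,-0.07,0],"delta_rot":[0,0,0],"fingers":0.5}
    - {"dp":[0,0,0.5],"delta_rot":[0,0,0],"fingers":0.5}
    - {"dp":[0,0,0.5],"delta_rot":[0,0,0],"fingers":0.5}
    - {"dp":[0,0,0.5],"delta_rot":[0,0,0],"fingers":0.5}
    - {"dp":[0,0,0.4],"delta_rot":[0,0,0],"fingers":0.5}
    - {"dp":[0,0,0],"delta_rot":[0,0,0],"fingers":0.5}
    - {"dp":[0,0,0],"delta_rot":[0,0,0],"fingers":0.5}

```text
clock: 9.73
tcp_pos: [0.5369, 0.0589, 0.0489]
tool_rot: [0.093, 0.996, -0.0, -0.001]
contact_force: [0.2, 0.8, -2.4]
finger_gap: 0.0547
grip_force: 64.3
```

Emit:
step_arm:
  series:
    - {"dp":[0,0,0.3],"delta_rot":[0,0,0],"fingers":0.5}
    - {"dp":[0,0,0.3],"delta_rot":[0,0,0],"fingers":0.5}
    - {"dp":[0,0,0.3],"delta_rot":[0,0,0],"fingers":0.5}
    - {"dp":[0,0,0.3],"delta_rot":[0,0,0],"fingers":0.5}
    - {"dp":[0,0,0.3],"delta_rot":[0,0,0],"fingers":0.5}
    - {"dp":[0,0,0.2],"delta_rot":[0,0,0],"fingers":0.5}
    - {"dp":[0,0,0],"delta_rot":[0,0,0],"fingers":0.5}
    - {"dp":[0,0,0],"delta_rot":[0,0,0],"fingers":0.5}

```text
clock: 10.4
tcp_pos: [0.5371, 0.0591, 0.0158]
tool_rot: [0.093, 0.996, -0.0, -0.0]
contact_force: [0.8, -0.2, -2.0]
finger_gap: 0.0549
grip_force: 64.3
```

Emit:
step_arm:
  series:
    - {"dp":[0,0,0.15],"delta_rot":[0,0,0],"fingers":0.5}
    - {"dp":[0,0,0.15],"delta_rot":[0,0,0],"fingers":0.5}
    - {"dp":[0,0,0],"delta_rot":[0,0,0],"fingers":0.5}
    - {"dp":[0,0,0],"delta_rot":[0,0,0],"fingers":0.5}

```text
clock: 10.73
tcp_pos: [0.5372, 0.059, 0.01]
tool_rot: [0.093, 0.996, -0.0, -0.0]
contact_force: [-1.1, -0.4, -2.6]
finger_gap: 0.0551
grip_force: 64.3
```

Emit:
step_arm:
  series:
    - {"dp":[0,0,0.06],"delta_rot":[0,0,0],"fingers":0.5}
    - {"dp":[0,0,0],"delta_rot":[0,0,0],"fingers":0.5}
    - {"dp":[0,0,0],"delta_rot":[0,0,0],"fingers":0.5}

```text
clock: 10.98
tcp_pos: [0.5374, 0.0591, 0.0089]
tool_rot: [0.093, 0.996, -0.0, 0.0]
contact_force: [0.7, 0.2, -2.4]
finger_gap: 0.0549
grip_force: 64.3
```

```bash
python3 - <<'E'
from h import *
s=state(); p,im=snap('wrist','w7.png'); print(s['tcp_pos'],s['contact_force'])
E
```

```text
[0.53735702 0.05905321 0.0089376 ] [ 0.66732544  0.19139641 -2.35469593]
```

View pics/w7.png

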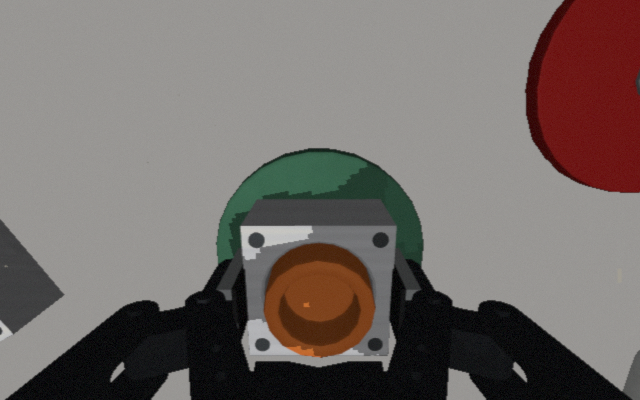

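The insert now stands proud of the block (rim centre about (320,299)) and the block is centred over the green foot. I'll lower it until the foot takes the weight.

Emit:
step_arm:
  series:
    - {"dp":[0,0,0.05],"delta_rot":[0,0,0],"fingers":0.5}
    - {"dp":[0,0,0.05],"delta_rot":[0,0,0],"fingers":0.5}
    - {"dp":[0,0,0],"delta_rot":[0,0,0],"fingers":0.5}
    - {"dp":[0,0,0],"delta_rot":[0,0,0],"fingers":0.5}

```text
clock: 11.37
tcp_pos: [0.5375, 0.0591, 0.0085]
tool_rot: [0.093, 0.996, -0.0, 0.0]
contact_force: [-4.3, 0.1, 12.6]
finger_gap: 0.0548
grip_force: 66.1
```

Emit:
step_arm:
  series:
    - {"dp":[0,0,-0.05],"delta_rot":[0,0,0],"fingers":0.5}
    - {"dp":[0,0,0],"delta_rot":[0,0,0],"fingers":0.75}
    - {"dp":[0,0,0],"delta_rot":[0,0,0],"fingers":1}
    - {"dp":[0,0,0],"delta_rot":[0,0,0],"fingers":1}
    - {"dp":[0,0,0],"delta_rot":[0,0,0],"fingers":1}
    - {"dp":[0,0,0],"delta_rot":[0,0,0],"fingers":1}

```text
clock: 11.87
tcp_pos: [0.5373, 0.059, 0.0078]
tool_rot: [0.093, 0.996, -0.0, -0.0]
contact_force: [-0.2, -0.0, -0.1]
finger_gap: 0.0855
grip_force: 0.0
```

Emit:
step_arm:
  series:
    - {"dp":[0,0,-0.3],"delta_rot":[0,0,0],"fingers":1}
    - {"dp":[0,0,-0.5],"delta_rot":[0,0,0],"fingers":1}
    - {"dp":[0,0,-0.9],"delta_rot":[0,0,0],"fingers":1}
    - {"dp":[0,0,-0.9],"delta_rot":[0,0,0],"fingers":1}
    - {"dp":[0,0,-0.9],"delta_rot":[0,0,0],"fingers":1}
    - {"dp":[0,0,-0.9],"delta_rot":[0,0,0],"fingers":1}
    - {"dp":[0,0,-0.9],"delta_rot":[0,0,0],"fingers":1}
    - {"dp":[0,0,-0.5],"delta_rot":[0,0,0],"fingers":1}
    - {"dp":[0,0,0],"delta_rot":[0,0,0],"fingers":1}
    - {"dp":[0,0,0],"delta_rot":[0,0,0],"fingers":1}

```text
clock: 12.7
tcp_pos: [0.5377, 0.0591, 0.1245]
tool_rot: [0.093, 0.996, 0.0, 0.001]
contact_force: [1.3, -0.4, -1.0]
finger_gap: 0.0855
grip_force: 0.0
```

```bash
python3 - <<'E'
from h import *
s=state(); p,im=snap('wrist','w8.png'); print(s['tcp_pos'],s['contact_force'],s['finger_gap'])
hsv=cv2.cvtColor(im,cv2.COLOR_RGB2HSV)
def hull(m):
    c=max(cv2.findContours(m,cv2.RETR_EXTERNAL,1)[0],key=cv2.contourArea); return cv2.fitEllipse(cv2.convexHull(c)),cv2.boundingRect(c)
e,b=hull(cv2.inRange(hsv,(3,110,40),(22,255,255))); print('insert',e,b)
for z in (.032,.044,.058): w=onz(p,*e[0],z); x=onz(p,e[0][0]-e[1][0]/2,e[0][1],z); print(z,w,'dia',2*np.hypot(*(w-x)[:2]))
e,b=hull(cv2.inRange(hsv,(60,80,20),(90,255,255))); print('foot',e,b,onz(p,*e[0],.012))
g=cv2.inRange(im,(120,120,120),(255,255,255)); 
E
```

```text
[0.53772666 0.05905191 0.12446091] [ 1.30994809 -0.40012248 -1.00096004] 0.08554281769419321
insert ((318.4529724121094, 205.0478515625), (57.95949172973633, 59.97220993041992), 0.2672836184501648) (290, 176, 58, 60)
0.032 [0.54212032 0.05835697 0.032     ] dia 0.043329261595959824
0.044 [0.53841895 0.05905198 0.044     ] dia 0.04121197629204622
0.058 [0.53410069 0.05986283 0.058     ] dia 0.03874181010414702
foot ((318.77020263671875, 187.38096618652344), (118.8082275390625, 121.830078125), 94.72500610351562) (258, 128, 122, 105) [0.53385119 0.06018948 0.012     ]
```

The insert rim measures about 39–40 mm across at z≈0.055, centred within 2 mm of the post. The block rested on the foot when released and the gripper is clear, so I'm handing it in.

```bash
python3 -c "
from h import *
print(job.sign_off())"
```

```text
the job is handed in; nothing more can be done
None
```

The orange block is on the green stand with its insert pushed up proud, the gripper is clear, I did not touch the blue block, and the job is handed in; the sign-off returned no verdict.

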